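# Proof-pull a soldered fork terminal with a spring gauge

### The job

Proof-pull the brass fork terminal on the test jig: lay the blue spring gauge flat along the jig's bed with its T-shaped tail hooked behind the terminal's two prongs and let go of it, then take it by its orange cross handle and pull gently away from the terminal until the pointer stands in the green zone, holding it there for two seconds. The solder joint is delicate: never bump or load the terminal with more than 15 N and never let the pointer reach the red zone. Afterwards ease the handle fully home without letting it snap back, and leave the gauge lying hooked on the jig, with the other things on the bench left alone.

Things in the scene. Friction and masses are not known exactly. Their poses are not given: they have to be found in the camera images.
- gauge: Spring gauge, about 0.25 kg, at first lying on the bench: blue plastic case 100 x 34 x 30 mm (x, y, z); origin at the centre of the case's underside, z up. Its +x end carries the sprung slide with the orange handle, its -x end the steel tail. On the white top face a black pointer line moves with the slide: at rest x = -30 mm; the green zone is x = 4 to 16 mm, red from x = 26 mm
- tail (a point): centre of the gauge's steel T-bar, 44 mm wide (y), 10 mm long (x), 12 mm high: 79 mm from the gauge origin along -x, 15 mm above its underside; axes as the gauge. A neck 24 mm long (x), 8 mm wide, 11 to 19 mm above the underside, joins it to the case
- handle (a point): centre of the orange cross handle on the gauge's slide: a bar 16 mm (x) x 50 mm (y) x 42 mm high, underside 3 mm above the case's underside; slide home: 102 mm from the gauge origin along +x, a gap of 44 mm between case and bar (crossed by a rod 12 mm wide, top 12 mm above the underside); axes as the gauge
- slide (a joint): how far the gauge's slide is pulled out, m: 0 home, stop at 0.070; the pointer is in the green zone from 0.034 to 0.046 and enters the red zone at 0.056. Spring: 1.6 N at home plus 160 N/m (8 N at 0.040)
- jig: Pull-test jig fixed to the bench: aluminium bed 84 mm wide (y), its top 10 mm above the bench, from 75 mm behind (-x) to 235 mm ahead (+x) of its origin, which lies on the bench under the terminal. A green circuit board lies at its -x end. The pull is along +x; a hooked gauge has its x axis along the jig's x
- terminal: Brass fork terminal on the jig: two prongs 8 mm thick (x), 14 mm wide (y), 30 mm high above the bed, 18 mm gap between them (bridge at the foot, 6 mm high). Origin at the centre of its foot, on the bed's top; axes as the jig. The gauge's neck goes down into the gap, T-bar on the -x side; centred so, the gauge origin is 62 mm along +x from here
- slot (a point): the foot of the gap between the terminal's prongs, at the level of the bed's top (the same point as the terminal's origin); axes as the jig
- solder_reel: bystander: standing reel of solder, diameter 60, height 50 mm; origin at its underside
- flux_bottle: bystander: amber bottle, diameter 48, height 100 mm; origin at its underside
- multimeter: bystander: yellow multimeter lying flat, 165 x 80 x 42 mm; origin at its underside
- tape_roll: bystander: roll of yellow tape lying flat, diameter 96, height 24 mm; origin at its underside
- screwdriver: bystander: screwdriver with red handle, 180 mm long along its x; origin at its underside
- breadboard: bystander: white breadboard with small parts on it, 165 x 55 x 18 mm; origin at its underside

How it is judged:
On the way, in this order (a step that is already met when the one before it is completed fails the run):
1. the gauge lies flat along the jig, its T-bar behind the prongs, slide home, let go (x of tail in the frame of slot between -0.03 and -0.007 m and y of tail in the frame of slot between -0.012 and 0.012 m and z of tail in the frame of slot below 0.022 m and angle between gauge's own z axis and vertical below 0.12 rad and angle between the x axis of gauge and the x axis of jig, either way round below 0.25 rad and value of joint slide below 0.004 m and contact force between the fingers and gauge below 0.1 N), for 0.2 s.
2. the pointer is held in the green zone with the gauge pulling on the terminal, for 1.5 s (value of joint slide between 0.034 and 0.046 m and contact force between gauge and terminal above 3 N), for 1.5 s.
At the end, for the whole second after the job is handed in: The gauge lies flat (within 0.12 rad) and at rest on the jig, along it within 0.25 rad, released, its slide within 4 mm of home, its T-bar still behind the prongs: bar centre 7 to 30 mm behind the terminal's centre plane, within 12 mm of the middle sideways and lower than 22 mm above the bed (all of step 1 and linear speed of gauge below 0.01 m/s); the robot touches nothing.
It fails at once if the pointer enters the red zone (slide beyond 56 mm) (value of joint slide above 0.056 m).
It fails at once if the terminal is pushed or pulled with more than 15 N (contact force between any of gauge, the arm, the fingers and terminal above 15 N).
It fails at once if the slide snaps back (faster than 0.3 m/s) (velocity of joint slide below -0.3 m/s).
It fails at once if a bystander is moved by more than 30 mm (distance of any of solder_reel, flux_bottle, multimeter, tape_roll, screwdriver, breadboard from where it was at the start of the episode above 0.03 m).
It also fails if it takes over 58 s, if anything falls off the work surface, if the arm or the gripper's body presses on something with over 40 N, if the wrist force passes 120 N, or if a joint passes its speed limit or range.

### The arm

A 7-joint arm with a two-finger parallel gripper is mounted at the origin on the work surface. World frame = base frame: x ahead of the robot, y to its left, z up, the work surface at z = 0. Lengths are in m, angles in rad, forces in N, time in s.
With the tool pointing down it reaches from about 0.4 to 0.85 m from the base axis. Payload 6.9 kg.
Tool frame: the origin (TCP) lies midway between the tips of the shut fingers; the grasp point (between the pads) lies 19 mm behind it (tcp_to_grasp is the distance from the TCP to the grasp point, in m); x points along the fingers, z is the direction in which the jaws open and shut, and the axes are right-handed (so a half turn about x gives the same grasp; the last joint's range is limited). The gripper opens to 85 mm and grips with 20 to 120 N. Pads are 22 mm wide; open, the fingers measure 114 mm over their backs; the gripper's body (76 mm by 85 mm) begins 54 mm behind the grasp point. The pads swing forward as they close: fully open they stand 13 mm farther back than shut.
Start: joints at [1.343, 0.507, -0.238, 1.5, 0.126, 1.149, -0.155], TCP at [0.205, -0.591, 0.196] pointing down, gripper open.
Joint ranges: [-3.08, 3.08], [-0.24, 2.05], [-1.43, 1.35], [0, 2.5], [-1.52, 4.66], [0.17, 1.96], [-2.89, 2.89]. Speed limits (rad/s): [2.39, 2.39, 3.14, 3.14, 3.14, 3.14, 3.14].

### API

Orientations are given as a rotation vector (axis times angle).
In Python, from workcell import state, capture, get_calibration, job_done, tcp_to_grasp gives the robot as it stands.
- The arm moves only by the tool move_arm, never from a script. Its argument "series" is a list that holds one entry, the list of rows, each a list of 7 numbers: the shift along the tool's x, y, z each as a share of 2 cm, from -1 to 1, then the turn, a rotation vector about the tool's x, y, z each as a share of 10 degrees, from -1 to 1, then the closure, from 0 (fully open) to 1 (shut). A call has 1 to 5 rows; each row shifts and turns the commanded pose from where the row before left it, along the tool's axes as they then stand; what a row does not reach is not made up. A row lasts 1/8 s, in which the tool goes at most 62.5 mm and 10.7 degrees, less where a joint would pass 70% of its speed; a pose out of reach is approached as far as the arm can. A call with a number of a shift or a turn outside -1 to 1 is refused whole. A call with a gripper value outside its range is refused whole. The fingers move at their own pace and stop on an object; "grip_force" is the grip in N (left out, the last holds). Time passes only in rows, so rows that do not move let the fingers close. It gives the time, the measured TCP pose, the force and the opening at its end, in the units of the state.
- state(): the state, without advancing time (a new reading comes with each control period).
- capture(name): name is "scene" or "top"; returns the picture (480x640x3 uint8, blue, green, red); there is no depth.
- get_calibration(name): a dict with "K" (3x3 intrinsics, pixels), "eye" and "rotation" of the camera in the world. Camera axes: x right, y down, z forward; pixel columns grow to the right and rows downward; lengths in m; the calibration is good to about 2 mm. A picture is of the moment at which its call begins. get_calibration takes no time and is no camera call.
- job_done(): hands the job in, once; it reports no verdict.
The state is a dict: "time_s": time; "q": joint angles; "joint_vel": joint speeds; "joint_efforts": joint torques, N m; "position": TCP position; "tool_rot": TCP orientation; "wrist_force": force on the tool from outside, world axes, zero at the start; "torque": the same for the moment, N m; "opening": finger opening in m.
Only numpy, scipy, OpenCV 4.12 (cv2) and the standard library are available. Lean on these libraries where they do the work, as an engineer would, in place of code of your own. Each camera call takes 0.05 s, during which the arm holds its last target. There are 200 camera calls.

## Working session

There is one attempt and no reset: what is moved stays moved. The work goes in short steps, Python scripts to look and compute and a tool call to move; the robot and the scene stay as the last step left them, time stands still between calls to the robot, and variables do not carry over. Pictures are saved under pics/ and viewed, about 8 in all and at most 12, crops included, and the job is handed in when it is done.

Besides the shell and the picture viewer there is one more tool, called after "Emit:" by a JSON object that holds its "name" and its "arguments", one argument or row to a line. move_arm: Moves the arm, as the interface text tells. Shift numbers are shares of 2 cm and turn numbers shares of 10 degrees, none past 1 either way. Its arguments: {"type":"object","properties":{"series":{"type":"array","items":{"type":"array","items":{"type":"array","items":{"type":"number"}}}},"grip_force":{"type":"number"}},"required":["series"]}

```bash
ls; mkdir -p pics
python3 - <<'E'
from workcell import *
import cv2,numpy as np
s=state(); print({k:np.round(v,3).tolist() for k,v in s.items()}); print(tcp_to_grasp)
for n in ("scene","top"):
    im=capture(n); cv2.imwrite(f"pics/{n}0.png",im); c=get_calibration(n); print(n,c)
E
```

```text
pics
{'time_s': 0.0, 'q': [1.343, 0.508, -0.238, 1.501, 0.126, 1.149, -0.155], 'joint_vel': [-0.001, -0.001, 0.0, -0.002, 0.002, -0.001, -0.001], 'joint_efforts': [0.0, -62.061, -2.186, -24.966, 0.013, 0.012, 0.0], 'position': [0.204, -0.59, 0.195], 'tool_rot': [0.961, 1.35, -0.959], 'wrist_force': [-0.9, 0.022, -0.555], 'torque': [-0.012, -0.008, -0.042], 'opening': 0.085}
0.0187
scene {'K': array([[579.96266037,   0.        , 328.32509364],
       [  0.        , 579.96266037, 246.99982491],
       [  0.        ,   0.        ,   1.        ]]), 'eye': array([1.44254059, 0.21698689, 1.4942985 ]), 'rotation': array([-1.63157185, -2.16875372,  0.63887745])}
top {'K': array([[442.34345758,   0.        , 328.37403965],
       [  0.        , 442.34345758, 238.61751217],
       [  0.        ,   0.        ,   1.        ]]), 'eye': array([ 0.40354346, -0.01961575,  1.04707593]), 'rotation': array([-2.17352082,  2.157928  , -0.17031759])}
```

View pics/top0.png

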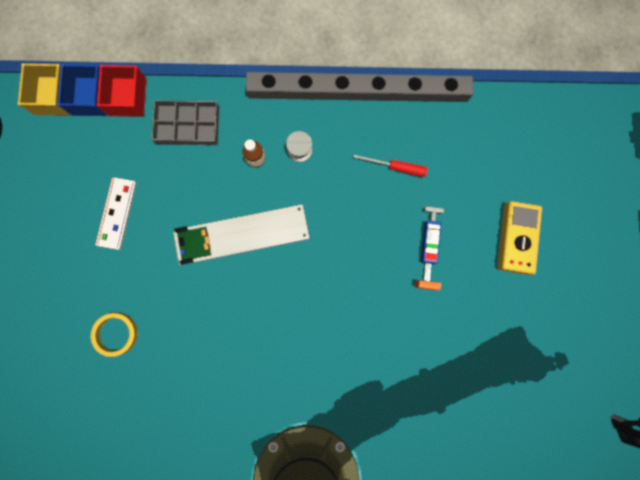

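View pics/scene0.png

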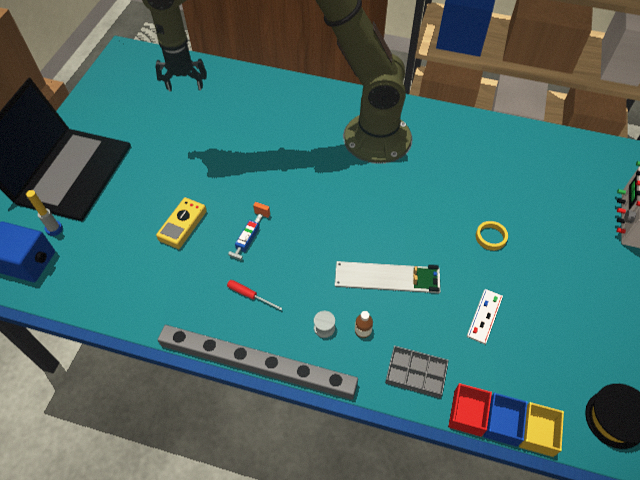

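The top view shows the gauge at about (431,243), with its T-bar at (434,210) and its handle at (429,286). The jig runs from (175,247) to (308,222), with the board at its left end and the brass prongs near (206,240). The scene view agrees.

```bash
cat > h.py <<'E'
from workcell import *
import cv2,numpy as np
from scipy.spatial.transform import Rotation as R
def ray(n,uv,z):
    c=get_calibration(n); d=R.from_rotvec(c["rotation"]).apply(np.linalg.solve(c["K"],np.r_[uv,1.]))
    return c["eye"]+d*(z-c["eye"][2])/d[2]
def proj(n,p):
    c=get_calibration(n); v=c["K"]@R.from_rotvec(c["rotation"]).inv().apply(np.array(p)-c["eye"]); return v[:2]/v[2]
def blob(im,lo,hi,box,k=0):
    """largest HSV blob in box x0,y0,x1,y1 -> contour in picture pixels"""
    x0,y0,x1,y1=box; m=cv2.inRange(cv2.cvtColor(im,cv2.COLOR_BGR2HSV),np.array(lo),np.array(hi))[y0:y1,x0:x1]
    cs,_=cv2.findContours(m,cv2.RETR_EXTERNAL,cv2.CHAIN_APPROX_NONE,offset=(x0,y0))
    cs=sorted(cs,key=cv2.contourArea)[::-1]; return cs
E
python3 - <<'E'
from h import *
im=cv2.imread("pics/top0.png"); sc=cv2.imread("pics/scene0.png")
B={"gauge":(405,195,460,305),"jig":(165,195,320,275)}
for n,b in B.items():
    x0,y0,x1,y1=b; hsv=cv2.cvtColor(im,cv2.COLOR_BGR2HSV)
    # non-teal mask
    bg=cv2.inRange(hsv,np.array((80,120,60)),np.array((98,255,200)))
    cs,_=cv2.findContours((255-bg)[y0:y1,x0:x1],cv2.RETR_EXTERNAL,cv2.CHAIN_APPROX_NONE,offset=(x0,y0))
    for c in sorted(cs,key=cv2.contourArea)[::-1][:3]: print(n,cv2.contourArea(c),cv2.minAreaRect(c))
for nm,I,n,b in (("or",im,"top",B["gauge"]),("or",sc,"scene",(225,195,280,270))):
    for c in blob(I,(4,150,120),(18,255,255),b)[:2]: print(nm,n,cv2.contourArea(c),cv2.minAreaRect(c))
for c in blob(im,(104,120,50),(125,255,255),B["gauge"])[:3]: print("blue",cv2.contourArea(c),cv2.minAreaRect(c))
a=cv2.resize(im[200:300,405:465],None,fx=6,fy=6,interpolation=cv2.INTER_CUBIC)[:600]
b=cv2.resize(im[215:275,168:240],None,fx=6,fy=6,interpolation=cv2.INTER_CUBIC)
o=np.zeros((600,800,3),np.uint8); o[:600,:360]=a; o[:360,366:798]=b
s=cv2.resize(sc[255:300,400:450],None,fx=5,fy=5,interpolation=cv2.INTER_CUBIC); o[365:365+225,366:366+250]=s
cv2.imwrite("pics/crop0.png",o)
E
```

```text
gauge 1174.5 ((428.9646301269531, 247.92172241210938), (27.210647583007812, 84.01480102539062), 2.2025983333587646)
jig 4808.0 ((240.46153259277344, 234.30770874023438), (37.26206970214844, 134.53567504882812), 78.69007110595703)
or top 118.5 ((428.50775146484375, 284.9384765625), (21.582042694091797, 6.697875499725342), 7.125016689300537)
or scene 111.0 ((260.8500061035156, 208.9500274658203), (16.127614974975586, 9.486831665039062), 18.434947967529297)
blue 83.0 ((430.8067626953125, 241.5292205810547), (16.022737503051758, 42.71149444580078), 5.440331935882568)
```

View pics/crop0.png

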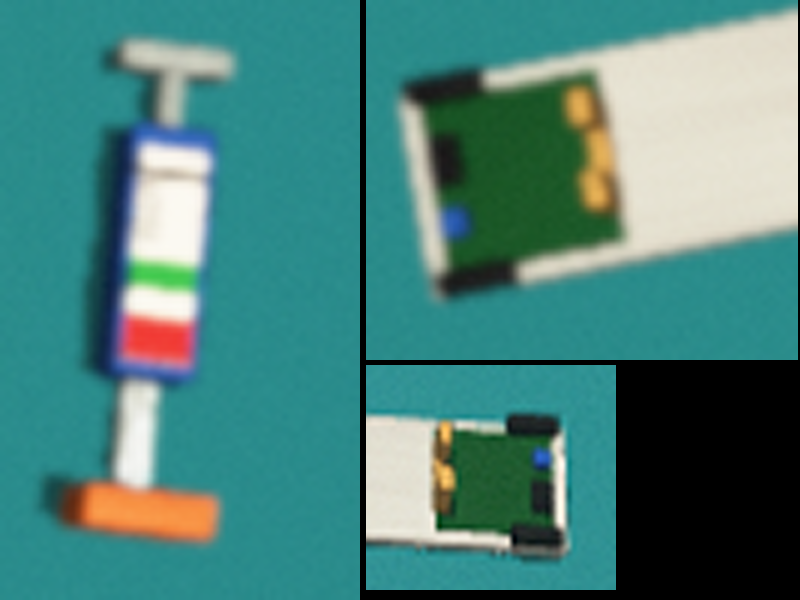

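Run:
```python
from h import *
P=lambda u,v,z:ray("top",(u,v),z)
im=cv2.imread("pics/top0.png")
# jig
c=cv2.minAreaRect  
hsv=cv2.cvtColor(im,cv2.COLOR_BGR2HSV)
bg=cv2.inRange(hsv,np.array((80,120,60)),np.array((98,255,200)))
m=(255-bg)[195:275,165:320]; cs,_=cv2.findContours(m,cv2.RETR_EXTERNAL,cv2.CHAIN_APPROX_NONE,offset=(165,195))
cc=max(cs,key=cv2.contourArea); box=cv2.boxPoints(cv2.minAreaRect(cc)); W=np.array([P(*p,0.010)[:2] for p in box]); print("jig corners",W.round(4).tolist())
ctr=W.mean(0); e=[W[1]-W[0],W[2]-W[1]]; L=max(e,key=np.linalg.norm); L=L/np.linalg.norm(L); L*=-np.sign(L[1])
print("bed centre",ctr,"dims",[np.linalg.norm(x) for x in e],"yaw",np.degrees(np.arctan2(L[1],L[0])),"jig origin",ctr-0.080*L)
for b in blob(im,(10,120,120),(28,255,255),(195,220,215,260)): print("brass",cv2.contourArea(b),cv2.minAreaRect(b),np.array(P(*cv2.minAreaRect(b)[0],0.04)))
f=lambda x,y:(405+(x-0.0)/6-.5+.08,200+y/6-.5+.08)
t1=(168+(580-366)/6-.4,215+106/6-.4); t2=(168+(596-366)/6-.4,215+192/6-.4)
print("prongs",P(*t1,.04),P(*t2,.04))
T=P(*f(176,60),.021);H=P(*f(148,513),.045);C=P(*f(165,252),.03)
# slide gap check
print("tail",T,"handle",H,"case",C,"T-H",np.linalg.norm((T-H)[:2]))
a=(H-T)[:2]; print("yaw gauge",np.degrees(np.arctan2(a[1],a[0])),"origin from T",T[:2]+.079*a/np.linalg.norm(a))
ol=[(135,125),(215,133),(192,378),(110,370)]
Q=np.array([P(*f(*p),.03)[:2] for p in ol]);print(Q.round(4).tolist(),Q.mean(0))
s=state();Rm=R.from_rotvec(s["tool_rot"]).as_matrix();print(Rm.round(3),s["position"])
```

```text
jig corners [[0.5591, 0.324], [0.6258, 0.0152], [0.538, -0.0032], [0.4734, 0.3027]]
bed centre [0.54908608 0.15969039] dims [np.float64(0.31588101330464413), np.float64(0.08970241167556818)] yaw -77.8188457673568 jig origin [0.53220581 0.23788921]
brass 68.5 ((205.0, 239.00001525878906), (20.396076202392578, 5.491251468658447), 78.69007110595703) [0.53286341 0.23573597 0.04      ]
prongs [0.54833382 0.2403122  0.04      ] [0.51545213 0.23290262 0.04      ]
tail [ 0.6106036  -0.29659061  0.021     ] handle [ 0.43135844 -0.27494615  0.045     ] case [ 0.53277673 -0.28789053  0.03      ] T-H 0.1805472554471166
yaw gauge 173.1146766423832 origin from T [ 0.53217334 -0.28711989]
[[0.5827, -0.2773], [0.5799, -0.3088], [0.4838, -0.2972], [0.4866, -0.2653]] [ 0.53326476 -0.28715296]
[[-0.001  0.945  0.328]
 [ 0.002  0.328 -0.945]
 [-1.    -0.    -0.002]] [ 0.20453427 -0.59004587  0.19539279]
```

Measured positions:
- **Gauge:** origin at about (0.533, -0.287), yaw 173°.
- **Terminal:** at about (0.532, 0.237).
- **Jig:** yaw about -77.8°.

I'll turn the tool by -26° in yaw, then travel to above the gauge.

Emit:
{"name": "move_arm", "arguments": {
  "series": [
    [[0,0,0,0.87,0,0,0],[0,0,0,0.87,0,0,0],[0,0,0,0.87,0,0,0],[0.27,0.85,-1,0,0,0,0],[0.27,0.85,-1,0,0,0,0]]
  ],
  "grip_force": 40
}}

```text
time_s: 0.72
position: [0.2435, -0.5543, 0.1847]
tool_rot: [1.299, 1.15, -1.299]
wrist_force: [0.8, -1.2, 0.5]
opening: 0.0858
```

Emit:
{"name": "move_arm", "arguments": {
  "series": [
    [[0.27,0.85,-1,0,0,0,0],[0.27,0.85,-1,0,0,0,0],[0.27,0.85,-1,0,0,0,0],[0.27,0.85,-1,0,0,0,0],[0.27,0.85,-1,0,0,0,0]]
  ]
}}

```text
time_s: 1.35
position: [0.3403, -0.4651, 0.1578]
tool_rot: [1.299, 1.15, -1.298]
wrist_force: [0.4, -0.1, -0.4]
opening: 0.0851
```

Emit:
{"name": "move_arm", "arguments": {
  "series": [
    [[0.27,0.85,-1,0,0,0,0],[0.27,0.85,-1,0,0,0,0],[0.27,0.85,-1,0,0,0,0],[0.27,0.85,-1,0,0,0,0],[0.27,0.85,-1,0,0,0,0]]
  ]
}}

```text
time_s: 1.98
position: [0.4367, -0.3763, 0.1309]
tool_rot: [1.298, 1.15, -1.299]
wrist_force: [-0.4, 0.6, -0.2]
opening: 0.0853
```

Emit:
{"name": "move_arm", "arguments": {
  "series": [
    [[0.27,0.85,-1,0,0,0,0],[0.27,0.85,-1,0,0,0,0],[0.27,0.85,-1,0,0,0,0],[0.27,0.85,-1,0,0,0,0],[0.27,0.85,-1,0,0,0,0]]
  ]
}}

```text
time_s: 2.6
position: [0.5332, -0.2874, 0.1038]
tool_rot: [1.298, 1.15, -1.299]
wrist_force: [0.4, 0.6, -0.0]
opening: 0.0851
```

Emit:
{"name": "move_arm", "arguments": {
  "series": [
    [[1,0,0,0,0,0,0],[1,0,0,0,0,0,0],[1,0,0,0,0,0,0],[1,0,0,0,0,0,0.2],[0.9,0,0,0,0,0,0.3]]
  ]
}}

```text
time_s: 3.22
position: [0.5325, -0.2879, 0.0053]
tool_rot: [1.298, 1.15, -1.299]
wrist_force: [0.1, 0.4, 0.6]
opening: 0.0599
```

Emit:
{"name": "move_arm", "arguments": {
  "series": [
    [[0,0,0,0,0,0,0.7],[0,0,0,0,0,0,1],[0,0,0,0,0,0,1],[0,0,0,0,0,0,1],[0,0,0,0,0,0,1]]
  ]
}}

```text
time_s: 3.85
position: [0.5331, -0.2882, 0.0068]
tool_rot: [1.298, 1.149, -1.298]
wrist_force: [-0.1, -0.9, 1.3]
opening: -0.0001
```

Run:
```python
from h import *
t=capture("top"); s=capture("scene")
a=cv2.resize(t[190:310,390:470],None,fx=5,fy=5,interpolation=cv2.INTER_CUBIC)
b=cv2.resize(s[150:290,190:290],None,fx=4,fy=4,interpolation=cv2.INTER_CUBIC)
o=np.zeros((600,800,3),np.uint8); o[:600,:400]=a; o[:560,400:800]=b
cv2.imwrite("pics/c1.png",o); print(state()["opening"],proj("top",state()["position"]),proj("scene",state()["position"]))
```

```text
0.00028296401995538855 [429.64674067 242.71107895] [247.67722057 236.20065215]
```

View pics/c1.png

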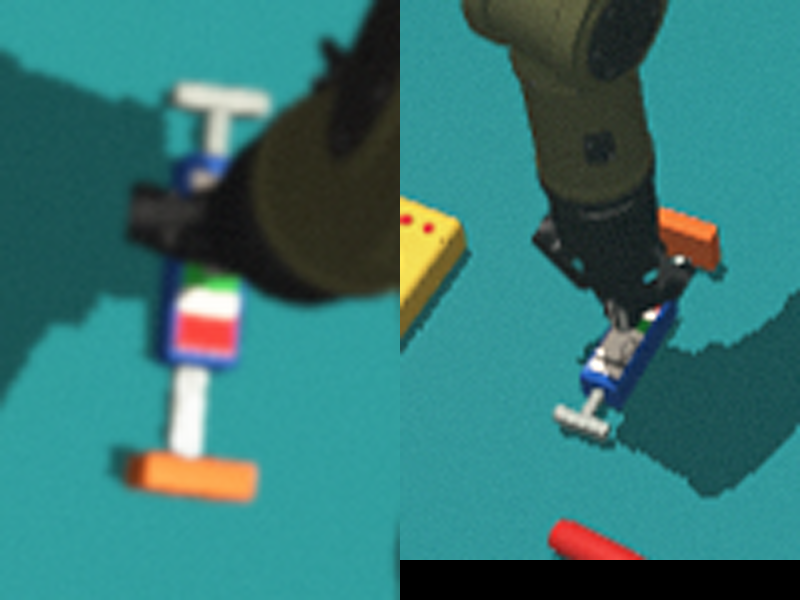

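The tail and handle pixels haven't moved, yet the fingers read fully shut with their tips apparently over the case top. I'll take one closer look before acting.

Run:
```python
from h import *
t=cv2.imread("pics/c1.png"); s=capture("scene"); st=state()
x0,y0,f=215,190,8
b=cv2.resize(s[y0:y0+75,x0:x0+75],None,fx=f,fy=f,interpolation=cv2.INTER_CUBIC)
for z in (0.007,0.03,0.06,0.09):
    p=st["position"].copy() if hasattr(st["position"],"copy") else list(st["position"]); p[2]=z
    u=proj("scene",p); q=tuple(int(v) for v in ((u-[x0,y0]+.5)*f)); cv2.drawMarker(b,q,(255,0,255),0,12,1); print(z,q)
cv2.imwrite("pics/c2.png",b); print({k:np.round(v,4).tolist() for k,v in st.items()})
```

```text
0.007 (265, 372)
0.03 (259, 339)
0.06 (250, 293)
0.09 (241, 247)
{'time_s': 4.0, 'q': [0.538, 0.6771, -0.1337, 1.7724, 0.1299, 0.7005, -1.3585], 'joint_vel': [0.0009, 0.0024, -0.0012, 0.0016, -0.0004, 0.0002, 0.0015], 'joint_efforts': [0.0033, -65.7634, -0.9906, -17.6709, 0.0097, 0.0016, 0.0002], 'position': [0.5329, -0.2881, 0.0065], 'tool_rot': [1.2983, 1.1491, -1.2982], 'wrist_force': [-0.0519, 0.3906, -0.5074], 'torque': [-0.0178, -0.0364, 0.0222], 'opening': 0.0003}
```

View pics/c2.png

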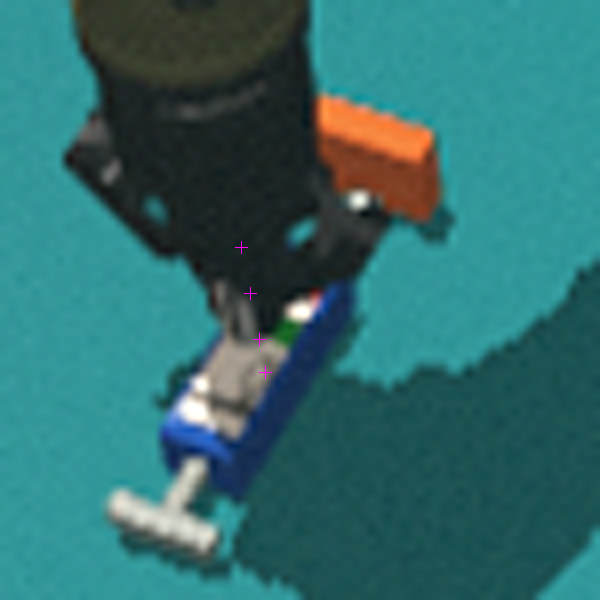

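The tips look to be at or above the case top, although the reading says z = 0.007. I'll lift with the fingers shut and compare where the tip appears with where it should project.

Emit:
{"name": "move_arm", "arguments": {
  "series": [
    [[-1,0,0,0,0,0,1],[-1,0,0,0,0,0,1],[-1,0,0,0,0,0,1],[0,0,0,0,0,0,1]]
  ]
}}

```text
time_s: 4.5
position: [0.5339, -0.2886, 0.0678]
tool_rot: [1.299, 1.146, -1.297]
wrist_force: [0.3, -0.1, -0.4]
opening: -0.0003
```

Run:
```python
from h import *
st=state(); x0,y0,f=205,150,5
t=capture("top"); s=capture("scene")
def crop(n,im,x0,y0):
    b=cv2.resize(im[y0:y0+120,x0:x0+80],None,fx=f,fy=f,interpolation=cv2.INTER_CUBIC)
    for dz in (0,0.03,0.06):
        u=proj(n,np.array(st["position"])+[0,0,dz]); q=tuple(int(v) for v in ((u-[x0,y0]+.5)*f)); cv2.drawMarker(b,q,(255,0,255),0,12,1); print(n,dz,q)
    return b
cv2.imwrite("pics/c3.png",np.hstack([crop("top",t,390,190),crop("scene",s,205,150)])); print(st["position"],st["opening"],st["wrist_force"])
```

```text
top 0 (236, 247)
top 0.03 (254, 238)
top 0.06 (274, 229)
scene 0 (203, 377)
scene 0.03 (198, 347)
scene 0.06 (192, 317)
[ 0.53389257 -0.2886133   0.06779855] -0.00032248791003605887 [ 0.34962019 -0.07622407 -0.35555298]
```

View pics/c3.png

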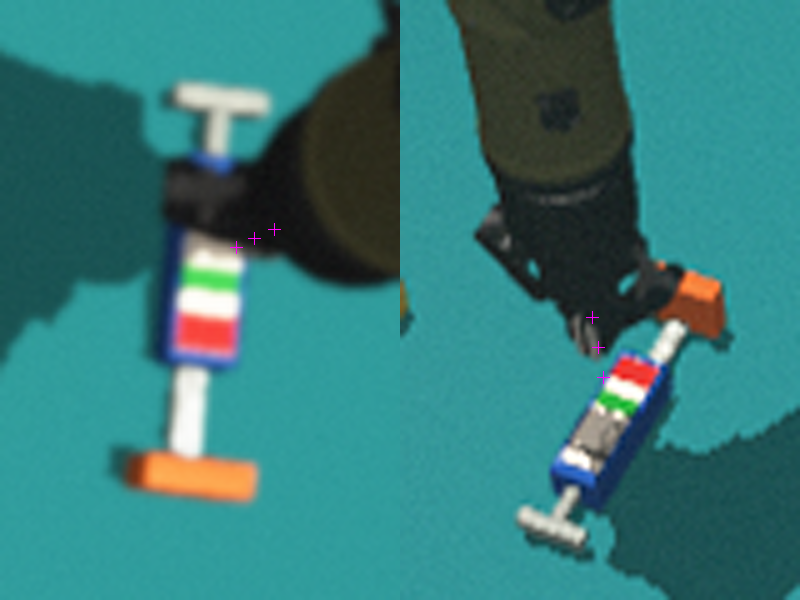

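The shut tip shows at about (592,355) in the right crop, where it should project to (603,377). So the tip is really some 22 mm higher than the reading, which fits it having closed on the case top. I'll allow for this bias, open the fingers, descend further and watch the force.

Emit:
{"name": "move_arm", "arguments": {
  "series": [
    [[0,0,0,0,0,0,0],[0,0,0,0,0,0,0],[0,0,0,0,0,0,0],[0,0,0,0,0,0,0],[1,0,0,0,0,0,0.1]]
  ]
}}

```text
time_s: 5.22
position: [0.5341, -0.2887, 0.0475]
tool_rot: [1.299, 1.146, -1.297]
wrist_force: [1.1, 0.5, -0.5]
opening: 0.077
```

Emit:
{"name": "move_arm", "arguments": {
  "series": [
    [[1,0,0,0,0,0,0.1],[1,0,0,0,0,0,0.1],[0.7,0,0,0,0,0,0.1],[0,0,0,0,0,0,0.1]]
  ]
}}

```text
time_s: 5.72
position: [0.5323, -0.2878, -0.0086]
tool_rot: [1.298, 1.151, -1.299]
wrist_force: [-0.7, -0.3, -0.3]
opening: 0.077
```

Run:
```python
from h import *
st=state(); f=5
t=capture("top"); s=capture("scene")
c=lambda im,x0,y0:cv2.resize(im[y0:y0+120,x0:x0+80],None,fx=f,fy=f,interpolation=cv2.INTER_CUBIC)
cv2.imwrite("pics/c4.png",np.hstack([c(t,390,190),c(s,205,150)])); print(st["position"],st["opening"],st["wrist_force"])
```

```text
[ 0.53227498 -0.28778432 -0.00855483] 0.07698928756879439 [-0.66913886 -0.34194518 -0.30451122]
```

View pics/c4.png

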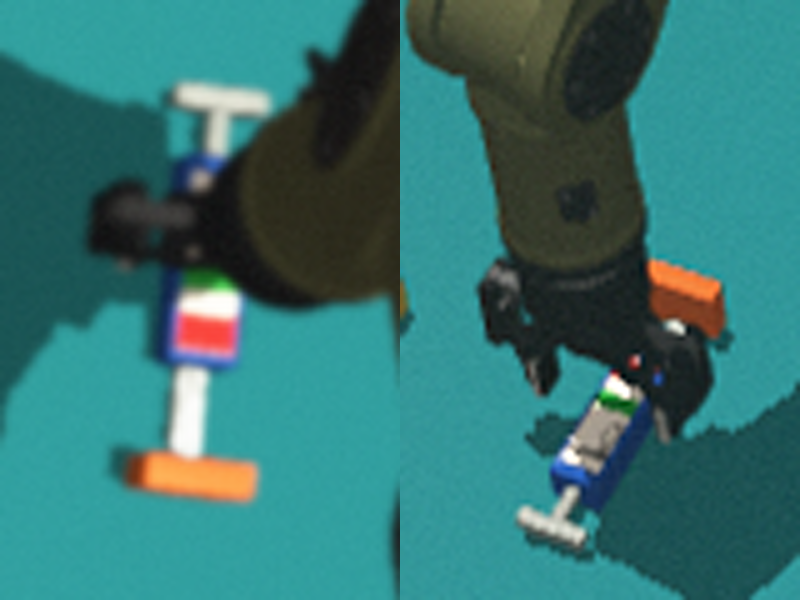

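The fingers stand on either side of the case and are still above the bench. The tip midpoint implies a real TCP z of about 0.011. I'll go 10 mm lower and close.

Emit:
{"name": "move_arm", "arguments": {
  "series": [
    [[0.25,0,0,0,0,0,0.2],[0.25,0,0,0,0,0,0.3],[0,0,0,0,0,0,0.4]]
  ]
}}

```text
time_s: 6.2
position: [0.5326, -0.288, -0.0179]
tool_rot: [1.298, 1.15, -1.299]
wrist_force: [0.3, 0.1, -0.2]
opening: 0.0509
```

Emit:
{"name": "move_arm", "arguments": {
  "series": [
    [[0,0,0,0,0,0,0.5],[0,0,0,0,0,0,0.7],[0,0,0,0,0,0,0.7],[0,0,0,0,0,0,0.7]]
  ]
}}

```text
time_s: 6.7
position: [0.5331, -0.2883, -0.0173]
tool_rot: [1.298, 1.149, -1.298]
wrist_force: [-0.1, -0.8, 3.7]
opening: 0.0332
```

Gripped at 33 mm opening. Next I'll firm up, lift and turn.

Emit:
{"name": "move_arm", "arguments": {
  "series": [
    [[0,0,0,0,0,0,1],[0,0,0,0,0,0,1],[-0.5,0,0,0,0,0,1],[-1,0,0,0,0,0,1],[-1,0,0,0,0,0,1]]
  ],
  "grip_force": 60
}}

```text
time_s: 7.32
position: [0.5324, -0.2878, 0.0328]
tool_rot: [1.298, 1.151, -1.299]
wrist_force: [0.7, 0.3, -2.6]
opening: 0.0321
```

Emit:
{"name": "move_arm", "arguments": {
  "series": [
    [[-1,0,0,0,0,0,1],[-1,0,0,0,0,0,1],[0,0,0,-0.7,0,0,1],[0,0,0,-0.8,0,0,1],[0,0,0,-0.8,0,0,1]]
  ]
}}

```text
time_s: 7.95
position: [0.5325, -0.2879, 0.0724]
tool_rot: [0.997, 1.331, -0.997]
wrist_force: [0.3, 0.9, -2.4]
opening: 0.0323
```

Run:
```python
from h import *
st=state(); f=5
t=capture("top"); s=capture("scene")
c=lambda im,x0,y0:cv2.resize(im[y0:y0+120,x0:x0+80],None,fx=f,fy=f,interpolation=cv2.INTER_CUBIC)
cv2.imwrite("pics/c5.png",np.hstack([c(t,390,190),c(s,205,150)])); print(st["position"],st["opening"],st["wrist_force"])
```

```text
[ 0.53246882 -0.28789092  0.07242337] 0.03232487867647365 [ 0.26693723  0.85841761 -2.43852469]
```

View pics/c5.png

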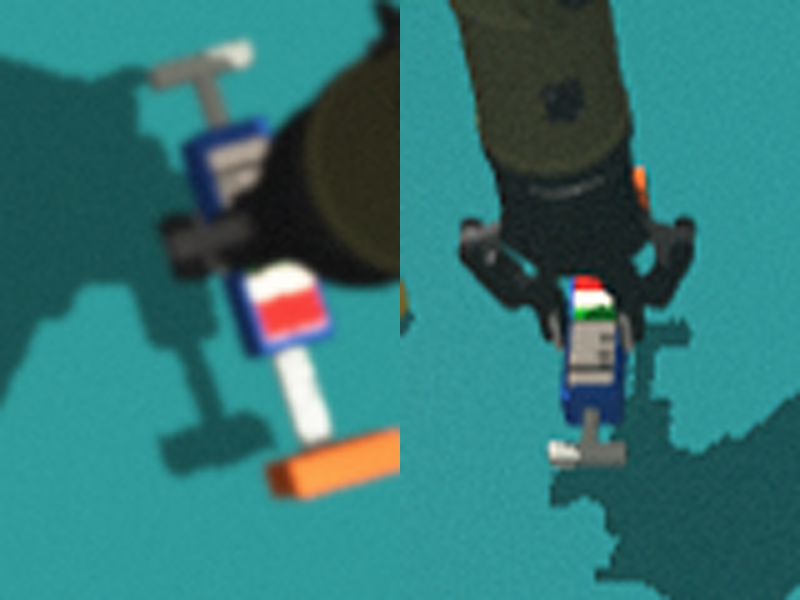

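The gauge is held level and lifted, and about 2.5 N of weight shows. I'll finish the turn (86° more) and carry it to the jig.

Emit:
{"name": "move_arm", "arguments": {
  "series": [
    [[0,0,0,-0.862,0,0,1],[0,0,0,-0.862,0,0,1],[0,0,0,-0.862,0,0,1],[0,0,0,-0.862,0,0,1],[0,0,0,-0.862,0,0,1]]
  ]
}}

```text
time_s: 8.68
position: [0.5325, -0.288, 0.0723]
tool_rot: [0.422, 1.53, -0.421]
wrist_force: [-0.3, -0.2, -2.5]
opening: 0.0323
```

Emit:
{"name": "move_arm", "arguments": {
  "series": [
    [[0,0,0,-0.862,0,0,1],[0,0,0,-0.862,0,0,1],[0,0,0,-0.862,0,0,1],[0,0,0,-0.862,0,0,1],[0,0,0,-0.862,0,0,1]]
  ]
}}

```text
time_s: 9.3
position: [0.5324, -0.2881, 0.0722]
tool_rot: [-0.168, 1.565, 0.169]
wrist_force: [0.1, -0.0, -2.1]
opening: 0.0326
```

Emit:
{"name": "move_arm", "arguments": {
  "series": [
    [[0,0.6,0.15,0,0,0,1],[0,0.98,0.24,0,0,0,1],[0,0.98,0.24,0,0,0,1],[0,0.98,0.24,0,0,0,1],[0,0.98,0.24,0,0,0,1]]
  ]
}}

```text
time_s: 9.93
position: [0.5356, -0.1931, 0.0726]
tool_rot: [-0.168, 1.564, 0.168]
wrist_force: [-0.1, -0.1, -2.3]
opening: 0.0323
```

Emit:
{"name": "move_arm", "arguments": {
  "series": [
    [[0,0.98,0.24,0,0,0,1],[0,0.98,0.24,0,0,0,1],[0,0.98,0.24,0,0,0,1],[0,0.98,0.24,0,0,0,1],[0,0.98,0.24,0,0,0,1]]
  ]
}}

```text
time_s: 10.55
position: [0.5382, -0.0929, 0.0724]
tool_rot: [-0.167, 1.564, 0.168]
wrist_force: [-0.1, -0.8, -2.7]
opening: 0.0324
```

Emit:
{"name": "move_arm", "arguments": {
  "series": [
    [[0,0.98,0.24,0,0,0,1],[0,0.98,0.24,0,0,0,1],[0,0.98,0.24,0,0,0,1],[0,0.98,0.24,0,0,0,1],[0,0.98,0.24,0,0,0,1]]
  ]
}}

```text
time_s: 11.18
position: [0.5409, 0.0081, 0.0724]
tool_rot: [-0.168, 1.564, 0.168]
wrist_force: [1.3, -0.0, -3.1]
opening: 0.032
```

Emit:
{"name": "move_arm", "arguments": {
  "series": [
    [[0,0.98,0.24,0,0,0,1],[0,0.98,0.24,0,0,0,1],[0,0.98,0.24,0,0,0,1],[0,0.98,0.24,0,0,0,1],[0,0.98,0.24,0,0,0,1]]
  ]
}}

```text
time_s: 11.8
position: [0.5434, 0.1089, 0.0724]
tool_rot: [-0.167, 1.564, 0.168]
wrist_force: [-0.6, 0.2, -2.1]
opening: 0.0323
```

Emit:
{"name": "move_arm", "arguments": {
  "series": [
    [[0,0.98,0.24,0,0,0,1],[0,0.7,0.1,0,0,0,1],[0,0.3,0.0,0,0,0,1],[0,0,0,0,0,0,1],[0,0,0,0,0,0,1]]
  ]
}}

```text
time_s: 12.42
position: [0.5419, 0.1466, 0.0723]
tool_rot: [-0.167, 1.565, 0.166]
wrist_force: [-0.2, 0.2, -2.2]
opening: 0.0321
```

Run:
```python
from h import *
st=state(); f=5
t=capture("top"); s=capture("scene"); cv2.imwrite("pics/t6.png",t); cv2.imwrite("pics/s6.png",s)
p=np.array(st["position"])
print(p,st["opening"],st["wrist_force"],R.from_rotvec(st["tool_rot"]).as_matrix().round(3).tolist(),proj("top",p),proj("scene",p))
c=lambda im,x0,y0,w,h,f:cv2.resize(im[y0:y0+h,x0:x0+w],None,fx=f,fy=f,interpolation=cv2.INTER_CUBIC)
o=np.zeros((600,800,3),np.uint8); o[:300,:800]=c(t,165,200,160,60,5); o[300:600,:800]=c(s,300,240,160,60,5); cv2.imwrite("pics/c6.png",o)
```

```text
[0.54189557 0.14659746 0.07227893] 0.032091880640162315 [-0.21654978  0.21280228 -2.22341747] [[-0.0, -0.211, 0.978], [-0.001, 0.978, 0.211], [-1.0, -0.001, -0.0]] [242.03905563 233.42579934] [385.8383303  260.71648122]
```

View pics/c6.png

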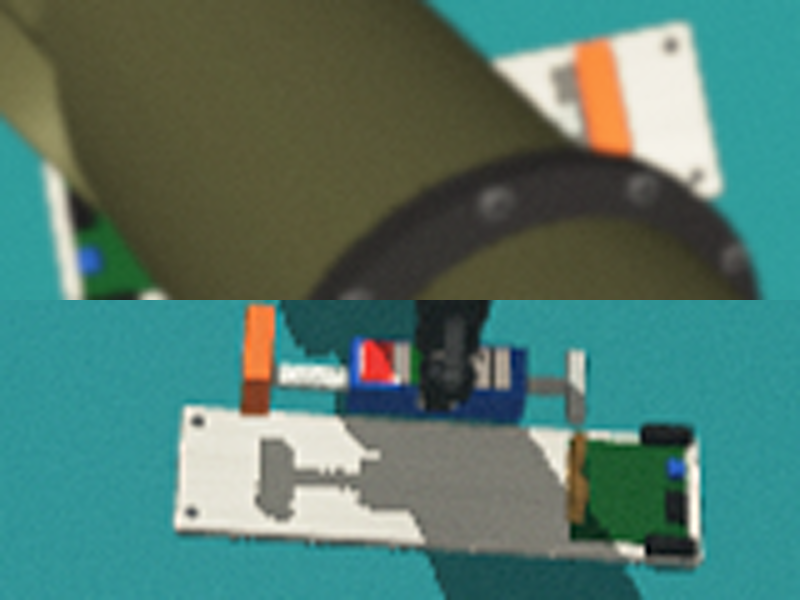

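Run:
```python
from h import *
d=0.0896
pt=lambda u,v,z:ray("scene",(300+u/5-.4,240+(v-300)/5-.4),z)
for dd in (d-.004,d,d+.004):
    T=pt(576.5,382,dd+.021); H=pt(260,342,dd+.045); H2=ray("top",(285.2,219.0),dd+.045)
    a=(H-T)[:2]; print("T",T[:2],"H",H[:2],"Htop",H2[:2],"len",np.linalg.norm(a),"yaw",np.degrees(np.arctan2(a[1],a[0])))
# jig in scene: bed corners from colour mask of undisturbed picture
sc=cv2.imread("pics/scene0.png"); hsv=cv2.cvtColor(sc,cv2.COLOR_BGR2HSV)
x0,y0,x1,y1=325,250,450,302
bg=cv2.inRange(hsv,np.array((80,110,60)),np.array((98,255,200)))
cs,_=cv2.findContours((255-bg)[y0:y1,x0:x1],cv2.RETR_EXTERNAL,cv2.CHAIN_APPROX_NONE,offset=(x0,y0)); c=max(cs,key=cv2.contourArea)
c=cv2.approxPolyDP(c,4,True)[:,0]; print([(p.tolist(),ray("scene",p.astype(float),.01)[:2].round(4).tolist()) for p in c])
o=np.array([.532,.237]); e=np.array([np.cos(np.radians(-77.8)),np.sin(np.radians(-77.8))]); n=np.array([-e[1],e[0]])
for nm,q in (("prongA",o+.016*n),("prongB",o-.016*n)): print(nm,q,proj("scene",[*q,.04]),proj("scene",[*q,.01]),"top",proj("top",[*q,.04]))
for b in blob(sc,(10,100,100),(28,255,255),(405,260,425,290)): print(cv2.boundingRect(b),cv2.contourArea(b))
```

```text
T [0.52513246 0.22402441] H [0.56472027 0.04769351] Htop [0.56500768 0.04751904] len 0.18072017382413308 yaw -77.34641801966089
T [0.52777687 0.22400413] H [0.56729509 0.04819008] Htop [0.56430297 0.04722603] len 0.18020063422144333 yaw -77.33200483822893
T [0.53042127 0.22398384] H [0.56986991 0.04868665] Htop [0.56359825 0.04693301] len 0.17968110608800283 yaw -77.31750830762108
[([336, 261], [0.5455, -0.0006]), ([335, 286], [0.6295, 0.0197]), ([440, 292], [0.5631, 0.3193]), ([437, 266], [0.4776, 0.2953])]
prongA [0.54763865 0.2403812 ] [415.84167012 275.86225298] [414.46357866 281.0096398 ] top [203.22334272 232.56757888]
prongB [0.51636135 0.2336188 ] [415.65074755 266.47899362] [414.28938643 271.71039943] top [205.63305477 246.20019998]
(413, 266, 5, 18) 28.5
```

Both cameras agree on the handle at d ≈ 0.086 m. The gauge yaw is -77.35°, and the T-bar is about 28 mm short along the jig and 8.5 mm off sideways. I'll correct that and descend 45 mm, which is still above the prongs.

Emit:
{"name": "move_arm", "arguments": {
  "series": [
    [[0,0.4,0.15,0,0,0,1],[0,0.7,0.2,0,0,0,1],[0,0.3,0.08,0.04,0,0,1],[0,0,0,0,0,0,1],[0,0,0,0,0,0,1]]
  ]
}}

```text
time_s: 13.15
position: [0.5442, 0.1766, 0.0723]
tool_rot: [-0.162, 1.565, 0.162]
wrist_force: [-0.1, -0.2, -2.3]
opening: 0.0324
```

Emit:
{"name": "move_arm", "arguments": {
  "series": [
    [[0.5,0,0,0,0,0,1],[0.75,0,0,0,0,0,1],[0.75,0,0,0,0,0,1],[0.25,0,0,0,0,0,1],[0,0,0,0,0,0,1]]
  ]
}}

```text
time_s: 13.78
position: [0.544, 0.1768, 0.0268]
tool_rot: [-0.162, 1.566, 0.162]
wrist_force: [0.0, -1.5, -2.3]
opening: 0.0323
```

Run:
```python
from h import *
st=state()
t=capture("top"); s=capture("scene"); cv2.imwrite("pics/t7.png",t); cv2.imwrite("pics/s7.png",s)
print(st["position"],st["wrist_force"],st["opening"])
c=lambda im,x0,y0,w,h,f:cv2.resize(im[y0:y0+h,x0:x0+w],None,fx=f,fy=f,interpolation=cv2.INTER_CUBIC)
o=np.zeros((600,800,3),np.uint8); o[:360,:800]=c(s,340,245,100,45,8); o[360:600,:400]=c(s,395,250,50,30,8); o[360:600,400:]=c(t,250,200,50,30,8); cv2.imwrite("pics/c7.png",o)
```

```text
[0.54398811 0.17683539 0.02678276] [ 0.01151196 -1.5295904  -2.25105348] 0.03230872913279008
```

View pics/c7.png

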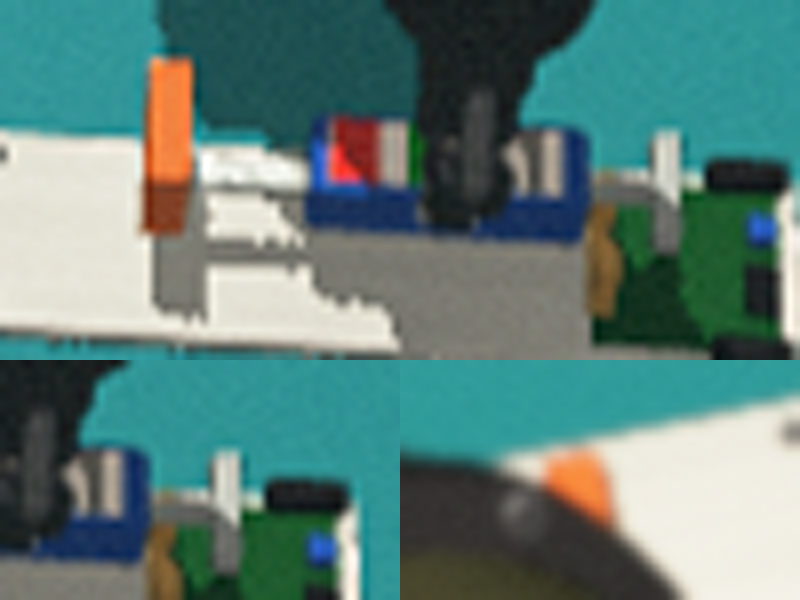

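Run:
```python
from h import *
pt=lambda u,v,z:ray("scene",(340+u/8-.44,245+v/8-.44),z)
o=np.array([.532,.237]); e=np.array([np.cos(np.radians(-77.8)),np.sin(np.radians(-77.8))]); n=np.array([-e[1],e[0]])
for d in (.0385,.0405,.044):
    T=pt(666,182,d+.021)[:2]; H=pt(170,119,d+.045)[:2]; a=H-T
    H2=ray("top",(250+580/8-.44-50,200+0,),d+.045)
    print(d,"T jig",[(T-o)@e,(T-o)@n],"H jig",[(H-o)@e,(H-o)@n],np.linalg.norm(a),np.degrees(np.arctan2(a[1],a[0])))
# handle's right (pull side) top corner in the top view ~ crop (400+..): edge line only
for uv in ((600,452-360),(614,527-360),(545,458-360)):
    q=ray("top",(250+(uv[0]-400)/8-.44,200+uv[1]/8-.44),.0405+.045)[:2]; print(uv,[(q-o)@e,(q-o)@n])
```

```text
0.0385 T jig [np.float64(-0.017829778341762855), np.float64(-0.002552346176068515)] H jig [np.float64(0.16318642441293618), np.float64(-0.0016085362016065154)] 0.18101866322840363 -77.50126520523071
0.0405 T jig [np.float64(-0.017509439683389527), np.float64(-0.0013141236278232777)] H jig [np.float64(0.16325559731078979), np.float64(-0.00035058743360211127)] 0.18076760495593394 -77.4945978303411
0.044 T jig [np.float64(-0.01694884703123632), np.float64(0.0008527658316056857)] H jig [np.float64(0.16337664988203357), np.float64(0.0018508229104056207)] 0.18032825889180612 -77.48288525251215
(600, 92) [np.float64(0.1711429646589468), np.float64(0.022817812886812863)]
(614, 167) [np.float64(0.17090840188672707), np.float64(0.0014714031380822015)]
(545, 98) [np.float64(0.15603052739758302), np.float64(0.024202099722021437)]
```

The T-bar is 17.5 mm behind the terminal plane and within about 1.5 mm sideways, so it can go down slowly.

Emit:
{"name": "move_arm", "arguments": {
  "series": [
    [[0.1,0,0.05,0,0,0,1],[0.2,0,0,0,0,0,1],[0.2,0,0,0,0,0,1],[0.2,0,0,0,0,0,1],[0,0,0,0,0,0,1]]
  ]
}}

```text
time_s: 14.5
position: [0.545, 0.1769, 0.013]
tool_rot: [-0.162, 1.565, 0.162]
wrist_force: [0.4, -0.4, -2.8]
opening: 0.0325
```

Emit:
{"name": "move_arm", "arguments": {
  "series": [
    [[0.2,0,0,0,0,0,1],[0.2,0,0,0,0,0,1],[0.15,0,0,0,0,0,1],[0,0,0,0,0,0,1]]
  ]
}}

```text
time_s: 15.0
position: [0.5451, 0.177, 0.0021]
tool_rot: [-0.162, 1.565, 0.162]
wrist_force: [0.2, -0.4, -2.4]
opening: 0.0323
```

Emit:
{"name": "move_arm", "arguments": {
  "series": [
    [[0.1,0,0,0,0,0,1],[0.05,0,0,0,0,0,1],[0,0,0,0,0,0,1]]
  ]
}}

```text
time_s: 15.38
position: [0.5453, 0.177, -0.0006]
tool_rot: [-0.162, 1.565, 0.162]
wrist_force: [-0.5, -0.2, -2.5]
opening: 0.0325
```

Emit:
{"name": "move_arm", "arguments": {
  "series": [
    [[0.1,0,0,0,0,0,1],[0.1,0,0,0,0,0,1],[0,0,0,0,0,0,1]]
  ]
}}

```text
time_s: 15.75
position: [0.5452, 0.177, -0.0048]
tool_rot: [-0.162, 1.565, 0.162]
wrist_force: [-0.3, -0.8, -2.3]
opening: 0.0322
```

Emit:
{"name": "move_arm", "arguments": {
  "series": [
    [[0.05,0,0,0,0,0,1],[0.05,0,0,0,0,0,1],[0,0,0,0,0,0,1]]
  ]
}}

```text
time_s: 16.12
position: [0.5452, 0.177, -0.0067]
tool_rot: [-0.162, 1.565, 0.162]
wrist_force: [-0.0, -0.0, -2.5]
opening: 0.0324
```

Emit:
{"name": "move_arm", "arguments": {
  "series": [
    [[0.05,0,0,0,0,0,1],[0,0,0,0,0,0,1]]
  ]
}}

```text
time_s: 16.38
position: [0.5454, 0.1771, -0.0072]
tool_rot: [-0.162, 1.564, 0.162]
wrist_force: [-1.1, -0.4, 4.5]
opening: 0.0324
```

Emit:
{"name": "move_arm", "arguments": {
  "series": [
    [[0.05,0,0,0,0,0,1],[0,0,0,0,0,0,1]]
  ]
}}

```text
time_s: 16.62
position: [0.5454, 0.1771, -0.0072]
tool_rot: [-0.162, 1.564, 0.162]
wrist_force: [-3.9, -1.9, 14.9]
opening: 0.0323
```

Contact came at -0.0072, which is what the 10 mm bed height predicts. I'll relieve the load and release.

Emit:
{"name": "move_arm", "arguments": {
  "series": [
    [[-0.06,0,0,0,0,0,1],[0,0,0,0,0,0,0.5],[0,0,0,0,0,0,0.3],[0,0,0,0,0,0,0.1],[0,0,0,0,0,0,0]]
  ],
  "grip_force": 20
}}

```text
time_s: 17.25
position: [0.5453, 0.1771, -0.0075]
tool_rot: [-0.162, 1.565, 0.162]
wrist_force: [0.1, -0.1, -0.8]
opening: 0.0856
```

Emit:
{"name": "move_arm", "arguments": {
  "series": [
    [[-0.5,0,0,0,0,0,0],[-1,0,0,0,0,0,0],[-1,0,0,0,0,0,0],[-1,0,0,0,0,0,0],[-0.5,0,0,0,0,0,0]]
  ]
}}

```text
time_s: 17.88
position: [0.5458, 0.1774, 0.0742]
tool_rot: [-0.162, 1.563, 0.162]
wrist_force: [0.1, 0.0, -0.8]
opening: 0.0852
```

Run:
```python
from h import *
st=state()
t=capture("top"); s=capture("scene"); cv2.imwrite("pics/t8.png",t); cv2.imwrite("pics/s8.png",s)
print(st["position"],st["wrist_force"],st["opening"])
c=lambda im,x0,y0,w,h,f:cv2.resize(im[y0:y0+h,x0:x0+w],None,fx=f,fy=f,interpolation=cv2.INTER_CUBIC)
o=np.zeros((600,800,3),np.uint8); o[:360,:800]=c(s,345,250,100,45,8); o[360:600,:400]=c(t,165,195,160,80,2.5)[:240,:400] if 0 else cv2.resize(t[195:275,165:320],(400,240)); o[360:600,400:]=c(t,250,200,50,30,8); cv2.imwrite("pics/c8.png",o)
```

```text
[0.54579762 0.17737719 0.07419144] [ 0.09527811  0.03888179 -0.80898286] 0.085185591461358
```

View pics/c8.png

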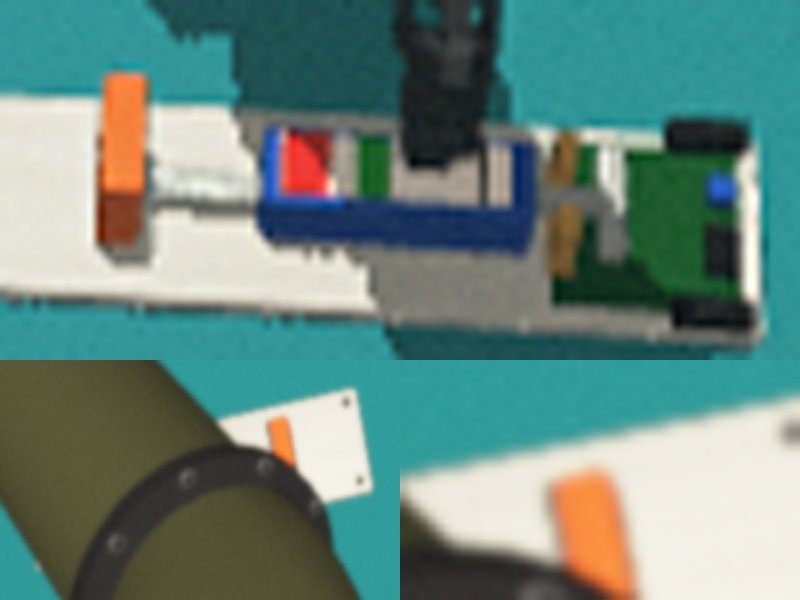

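The gauge lies with its neck between the prongs and the T-bar behind them; the pointer line at (483,180) is at rest. Next I'll work out the handle position in jig axes and any along-bed offset of the fingers.

Run:
```python
from h import *
pt=lambda u,v,z:ray("scene",(345+u/8-.44,250+v/8-.44),z)[:2]
o=np.array([.532,.237]); e=np.array([np.cos(np.radians(-77.8)),np.sin(np.radians(-77.8))]); n=np.array([-e[1],e[0]])
J=lambda q:[round(float((q-o)@e),4),round(float((q-o)@n),4)]
print("H",J(pt(125.5,132,.055)),"T",J(pt(611,190,.031)),"pointer",J(pt(483,182,.040)))
f=lambda u,v:(250+(u-400)/8-.44,200+(v-360)/8-.44)
print("top H edge corners",[J(ray("top",f(*p),.055)[:2]) for p in ((551,485),(606,472))])
p=np.array([.5456,.1773]); print("tcp",J(p))
for z in (.087,.10,.107,.12):
    q=[*(p+.05*n),z]; print(z,(proj("scene",q)-[345,250]+.5)*8)
s=cv2.imread("pics/s8.png"); g=s[255:285,390:412].max(2); print(g[8:18])
```

```text
H [0.1631, 0.0033] T [-0.0164, 0.0009] pointer [0.0316, 0.0062]
top H edge corners [[0.1541, 0.0227], [0.17, 0.0232]]
tcp [0.0612, 0.0007]
0.087 [415.96983028 217.57521658]
0.1 [419.98097187 198.75575185]
0.107 [422.16321322 188.51711698]
0.12 [426.25825595 169.30400508]
[[ 79  80  84  82  80  37  36  34  37  36  35  35  33  34  34  46  86  79
   92 157 152 151]
 [ 93 101  93  93  87  43  33  36  31  34  35  39  37  33  30  50  82  75
   93 156 153 147]
 [117 115 115 115 100  54  31  39  32  29  35  36  28  34  40  83 101  95
   98 132 139 168]
 [101 102  96 100 101  46  35  37  40  34  40  38  38  31  44  94 121 119
  118 114 128 168]
 [ 84  82  78  87 115  47  37  38  39  35  39  41  40  29  33  64 123 117
  112 105 106 115]
 [ 94  96  98 103 134  54  32  34  34  35  32  30  33  30  38  51 143 132
  124  95  96  97]
 [ 94  96  97 102 135  79  27  33  38  37  35  41  62  67  87  55 172 166
  160  96  98  95]
 [ 95  97  96 103 155 119  25  26  29  26  40  93 129 136 137  55 169 171
  159  97  99 101]
 [ 93  98  95 109 173 157 114 117 124 114  95 145 163 170 155  56 170 169
  161  93 100  97]
 [ 91  95  95 106 171 170 166 170 168 164 151 169 164 165 155  67 170 170
  157  97  99  97]]
```

Emit:
{"name": "move_arm", "arguments": {
  "series": [
    [[0,-1,0,0,0,0,0],[0,-1,0,0,0,0,0],[0,-1,0,0,0,0,0],[0,-1,0,0,0,0,0],[0,-1,0,0,0,0,0]]
  ]
}}

```text
time_s: 18.6
position: [0.566, 0.0774, 0.0725]
tool_rot: [-0.162, 1.565, 0.161]
wrist_force: [0.3, -0.2, 0.1]
opening: 0.0854
```

Emit:
{"name": "move_arm", "arguments": {
  "series": [
    [[0.5,-0.25,0,0,0,0,0],[1,0,0,0,0,0,0],[0.8,0,0,0,0,0,0],[0,0,0,0,0,0,0]]
  ]
}}

```text
time_s: 19.1
position: [0.5656, 0.0746, 0.0251]
tool_rot: [-0.163, 1.567, 0.163]
wrist_force: [-0.1, -0.9, 0.8]
opening: 0.0855
```

Run:
```python
from h import *
st=state()
t=capture("top"); s=capture("scene"); cv2.imwrite("pics/t9.png",t); cv2.imwrite("pics/s9.png",s)
p=np.array(st["position"]); print(p,st["wrist_force"],st["opening"])
o=np.array([.532,.237]); e=np.array([np.cos(np.radians(-77.8)),np.sin(np.radians(-77.8))]); n=np.array([-e[1],e[0]])
print((p[:2]-o)@e,(p[:2]-o)@n)
c=lambda im,x0,y0,w,h,f:cv2.resize(im[y0:y0+h,x0:x0+w],None,fx=f,fy=f,interpolation=cv2.INTER_CUBIC)
o=np.hstack([c(s,330,240,50,75,8),c(t,250,195,50,75,8)]);  cv2.imwrite("pics/c9.png",o)
```

```text
[0.56563183 0.07460149 0.0251217 ] [-0.11602578 -0.87501896  0.83504291] 0.08545567944213465
0.1658381217276947 -0.0014465424625660455
```

View pics/c9.png

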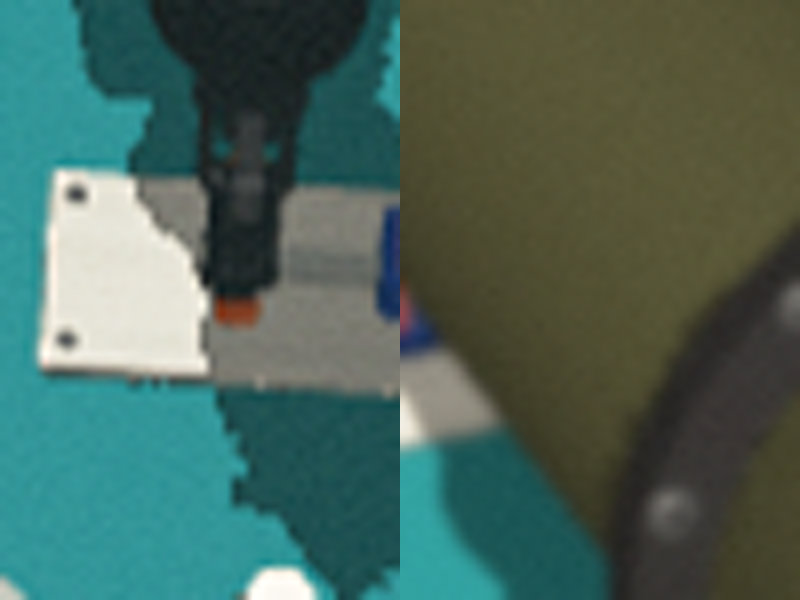

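The near finger (centre u≈243) is lined up with the handle bar (u≈238). I'll lower and close gently.

Emit:
{"name": "move_arm", "arguments": {
  "series": [
    [[0.5,0,0,0,0,0,0],[0.6,-0.05,0.04,0,0,0,0],[0.3,0,0,0,0,0,0],[0,0,0,0,0,0,0]]
  ],
  "grip_force": 30
}}

```text
time_s: 19.7
position: [0.5673, 0.0734, -0.0021]
tool_rot: [-0.162, 1.566, 0.162]
wrist_force: [0.2, 0.8, 0.0]
opening: 0.0853
```

Emit:
{"name": "move_arm", "arguments": {
  "series": [
    [[0,0,0,0,0,0,0.15],[0,0,0,0,0,0,0.25],[0,0,0,0,0,0,0.33],[0,0,0,0,0,0,0.4],[0,0,0,0,0,0,0.45]]
  ]
}}

```text
time_s: 20.32
position: [0.5678, 0.0734, -0.0012]
tool_rot: [-0.162, 1.565, 0.162]
wrist_force: [-0.6, -1.1, 1.7]
opening: 0.0491
```

Emit:
{"name": "move_arm", "arguments": {
  "series": [
    [[0,0,0,0,0,0,0.6],[0,0,0,0,0,0,1],[0,0,0,0,0,0,1]]
  ]
}}

```text
time_s: 20.7
position: [0.5679, 0.0734, -0.0013]
tool_rot: [-0.162, 1.565, 0.162]
wrist_force: [-0.4, -1.4, 3.4]
opening: 0.0493
```

The handle is gripped at 49 mm. I'll start pulling slowly at 2 mm per row, taking up about 7.5 mm of slack first.

Emit:
{"name": "move_arm", "arguments": {
  "series": [
    [[0,-0.1,0,0,0,0,1],[0,-0.1,0,0,0,0,1],[0,-0.1,0,0,0,0,1],[0,-0.08,0,0,0,0,1],[0,-0.08,0,0,0,0,1]]
  ]
}}

```text
time_s: 21.32
position: [0.5697, 0.0644, -0.0014]
tool_rot: [-0.162, 1.565, 0.162]
wrist_force: [-0.7, 2.5, 1.0]
opening: 0.0491
```

Emit:
{"name": "move_arm", "arguments": {
  "series": [
    [[0,-0.1,0,0,0,0,1],[0,-0.1,0,0,0,0,1],[0,-0.1,0,0,0,0,1],[0,-0.1,0,0,0,0,1],[0,-0.1,0,0,0,0,1]]
  ]
}}

```text
time_s: 21.95
position: [0.5717, 0.0548, -0.0014]
tool_rot: [-0.162, 1.565, 0.162]
wrist_force: [0.2, 4.0, 1.2]
opening: 0.0492
```

Emit:
{"name": "move_arm", "arguments": {
  "series": [
    [[0,-0.12,0,0,0,0,1],[0,-0.12,0,0,0,0,1],[0,-0.12,0,0,0,0,1],[0,-0.12,0,0,0,0,1],[0,0,0,0,0,0,1]]
  ]
}}

```text
time_s: 22.58
position: [0.5737, 0.0452, -0.0015]
tool_rot: [-0.162, 1.565, 0.162]
wrist_force: [-1.3, 5.4, -0.6]
opening: 0.0491
```

No views remain, so from here I'll check the pointer numerically with a profile along the case's top face.

```bash
cat >> h.py <<'E'
o=np.array([.532,.237]); e=np.array([np.cos(np.radians(-77.6)),np.sin(np.radians(-77.6))]); n=np.array([-e[1],e[0]])
def profile(im,cam,lat,z=.040,a=-.03,b=.15,st=.002):
    xs=np.arange(a,b,st); uv=np.array([proj(cam,[*(o+x*e+lat*n),z]) for x in xs],np.float32)
    v=cv2.remap(im,uv[:,0].reshape(1,-1),uv[:,1].reshape(1,-1),cv2.INTER_LINEAR)[0]
    return xs,v
def show(im,cam,lat,**k):
    xs,v=profile(im,cam,lat,**k); print(cam,lat," ".join(f"{x*1000:.0f}:{b}/{g}/{r}" for x,(b,g,r) in zip(xs,v)))
E
python3 - <<'E'
from h import *
s8=cv2.imread("pics/s8.png"); s=capture("scene"); cv2.imwrite("pics/s10.png",s)
for im in (s8,s): show(im,"scene",.006,a=0,b=.126)
print(state()["wrist_force"],state()["position"])
E
```

```text
scene 0.006 0:76/90/91 2:78/94/103 4:77/97/107 6:76/97/107 8:81/97/103 10:86/94/92 12:91/81/68 14:96/56/35 16:98/52/26 18:98/49/20 20:99/53/25 22:127/122/122 24:141/152/162 26:146/159/169 28:147/160/170 30:104/114/119 32:75/82/84 34:123/136/144 36:138/151/161 38:142/155/165 40:140/153/164 42:144/156/167 44:142/154/163 46:132/143/151 48:138/148/158 50:139/151/161 52:139/153/163 54:139/151/162 56:137/149/158 58:134/147/155 60:142/154/164 62:146/157/169 64:135/151/155 66:77/115/83 68:49/101/44 70:37/95/24 72:38/96/27 74:36/94/24 76:54/105/48 78:104/136/114 80:128/147/144 82:141/153/160 84:144/156/163 86:132/144/165 88:97/107/177 90:58/63/204 92:52/56/227 94:51/56/237 96:52/60/237 98:51/58/237 100:49/57/239 102:56/66/237 104:90/97/223 106:153/107/148 108:193/103/76 110:181/87/31 112:146/99/68 114:148/139/130 116:204/220/222 118:213/227/230 120:215/228/229 122:211/224/225 124:206/219/220
scene 0.006 0:145/160/162 2:147/165/168 4:144/163/167 6:145/165/169 8:161/178/182 10:185/197/199 12:197/208/208 14:197/210/209 16:198/212/212 18:185/199/198 20:168/173/169 22:178/125/98 24:185/102/57 26:190/94/39 28:190/92/34 30:216/173/144 32:241/253/255 34:243/252/255 36:242/250/253 38:242/249/252 40:241/248/251 42:241/248/251 44:241/248/251 46:241/248/251 48:241/248/251 50:242/248/251 52:243/249/252 54:245/251/254 56:235/245/250 58:204/218/225 60:109/118/123 62:157/166/170 64:242/250/255 66:244/251/255 68:244/250/254 70:246/250/254 72:252/252/255 74:178/225/187 76:108/200/113 78:62/184/47 80:66/186/48 82:65/185/46 84:63/185/46 86:162/222/172 88:219/242/236 90:244/249/255 92:248/252/254 94:239/248/252 96:210/224/250 98:118/130/242 100:72/80/239 102:52/57/238 104:55/62/238 106:57/62/239 108:58/62/242 110:57/63/246 112:70/72/210 114:84/73/152 116:99/60/64 118:98/53/33 120:103/68/44 122:115/106/96 124:114/118/112
[-0.12387078  4.51433442 -1.08052088] [ 0.57366617  0.04524642 -0.00144202]
```

Pointer 60.5, green centre 80 on the jig's x (mm): slide is about 20.5 mm and slack about 8 mm. It needs 19.5 mm more.

Emit:
{"name": "move_arm", "arguments": {
  "series": [
    [[0,-0.1,0,0,0,0,1],[0,-0.1,0,0,0,0,1],[0,-0.1,0,0,0,0,1],[0,-0.1,0,0,0,0,1],[0,-0.1,0,0,0,0,1]]
  ]
}}

```text
time_s: 23.25
position: [0.5756, 0.0364, -0.0015]
tool_rot: [-0.161, 1.565, 0.163]
wrist_force: [-0.1, 6.8, -1.0]
opening: 0.0494
```

Emit:
{"name": "move_arm", "arguments": {
  "series": [
    [[0,-0.1,0,0,0,0,1],[0,-0.1,0,0,0,0,1],[0,-0.1,0,0,0,0,1],[0,-0.1,0,0,0,0,1],[0,-0.07,0,0,0,0,1]]
  ]
}}

```text
time_s: 23.88
position: [0.5774, 0.0277, -0.0015]
tool_rot: [-0.161, 1.565, 0.164]
wrist_force: [-0.8, 8.0, -1.4]
opening: 0.0493
```

Run:
```python
from h import *
s=capture("scene"); cv2.imwrite("pics/s11.png",s)
show(s,"scene",.006,a=.03,b=.114); print(state()["wrist_force"],state()["position"])
```

```text
scene 0.006 30:215/172/143 32:242/253/255 34:242/252/255 36:242/250/253 38:242/249/252 40:241/248/252 42:242/248/252 44:242/248/251 46:241/248/252 48:241/249/252 50:241/249/252 52:241/248/252 54:243/249/252 56:243/249/252 58:242/249/252 60:243/249/252 62:242/248/252 64:242/248/252 66:243/249/252 68:243/249/253 70:246/251/254 72:252/254/255 74:179/230/188 76:103/175/109 78:39/80/30 80:54/141/40 82:62/179/44 84:65/188/46 86:164/225/175 88:221/244/239 90:245/249/255 92:247/252/254 94:240/248/252 96:212/225/250 98:120/132/242 100:72/79/239 102:50/54/237 104:54/60/238 106:56/63/239 108:54/62/240 110:48/57/241 112:79/87/230
[-1.11802134  7.4659144  -1.37108445] [ 0.5774465   0.02750849 -0.00151529]
```

The pointer stands at 78.5 in the green band (75–86), so the slide is about 38.5 mm with about 7.7 N. I'll add 1 mm and hold for over 2 s.

Emit:
{"name": "move_arm", "arguments": {
  "series": [
    [[0,-0.05,0,0,0,0,1],[0,0,0,0,0,0,1],[0,0,0,0,0,0,1],[0,0,0,0,0,0,1],[0,0,0,0,0,0,1]]
  ]
}}

```text
time_s: 24.55
position: [0.5776, 0.0267, -0.0015]
tool_rot: [-0.161, 1.565, 0.164]
wrist_force: [-0.3, 7.9, -1.4]
opening: 0.0492
```

Emit:
{"name": "move_arm", "arguments": {
  "series": [
    [[0,0,0,0,0,0,1],[0,0,0,0,0,0,1],[0,0,0,0,0,0,1],[0,0,0,0,0,0,1],[0,0,0,0,0,0,1]]
  ]
}}

```text
time_s: 25.18
position: [0.5776, 0.0268, -0.0015]
tool_rot: [-0.161, 1.565, 0.164]
wrist_force: [-0.2, 7.3, -1.8]
opening: 0.049
```

Emit:
{"name": "move_arm", "arguments": {
  "series": [
    [[0,0,0,0,0,0,1],[0,0,0,0,0,0,1],[0,0,0,0,0,0,1],[0,0,0,0,0,0,1],[0,0,0,0,0,0,1]]
  ]
}}

```text
time_s: 25.8
position: [0.5776, 0.0268, -0.0015]
tool_rot: [-0.161, 1.565, 0.164]
wrist_force: [-0.7, 7.5, -1.0]
opening: 0.0492
```

Emit:
{"name": "move_arm", "arguments": {
  "series": [
    [[0,0,0,0,0,0,1],[0,0,0,0,0,0,1],[0,0,0,0,0,0,1],[0,0,0,0,0,0,1],[0,0,0,0,0,0,1]]
  ]
}}

```text
time_s: 26.42
position: [0.5776, 0.0268, -0.0015]
tool_rot: [-0.161, 1.565, 0.164]
wrist_force: [-0.9, 7.4, -1.4]
opening: 0.0491
```

Run:
```python
from h import *
s=capture("scene"); cv2.imwrite("pics/s12.png",s)
show(s,"scene",.006,a=.07,b=.09); print(state()["wrist_force"],state()["position"])
```

```text
scene 0.006 70:245/250/254 72:252/254/255 74:180/231/189 76:105/177/111 78:43/85/33 80:49/116/36 82:54/151/39 84:62/184/45 86:162/224/173 88:220/244/237
[-0.24359055  7.38781521 -1.57564779] [ 0.577608    0.02681868 -0.00152078]
```

Held in green for more than 2.4 s. Now I'll ease the handle home slowly.

Emit:
{"name": "move_arm", "arguments": {
  "series": [
    [[0,0.08,0,0,0,0,1],[0,0.12,0,0,0,0,1],[0,0.12,0,0,0,0,1],[0,0.12,0,0,0,0,1],[0,0.12,0,0,0,0,1]]
  ]
}}

```text
time_s: 27.1
position: [0.5754, 0.037, -0.0015]
tool_rot: [-0.162, 1.565, 0.163]
wrist_force: [-1.7, 5.6, -0.9]
opening: 0.0494
```

Emit:
{"name": "move_arm", "arguments": {
  "series": [
    [[0,0.12,0,0,0,0,1],[0,0.12,0,0,0,0,1],[0,0.12,0,0,0,0,1],[0,0.12,0,0,0,0,1],[0,0.12,0,0,0,0,1]]
  ]
}}

```text
time_s: 27.72
position: [0.573, 0.0479, -0.0014]
tool_rot: [-0.162, 1.565, 0.162]
wrist_force: [-0.5, 3.8, 0.5]
opening: 0.0495
```

Emit:
{"name": "move_arm", "arguments": {
  "series": [
    [[0,0.12,0,0,0,0,1],[0,0.12,0,0,0,0,1],[0,0.12,0,0,0,0,1],[0,0.12,0,0,0,0,1],[0,0.1,0,0,0,0,1]]
  ]
}}

```text
time_s: 28.35
position: [0.5707, 0.0592, -0.0014]
tool_rot: [-0.162, 1.565, 0.162]
wrist_force: [-1.2, 1.7, 1.7]
opening: 0.0491
```

Emit:
{"name": "move_arm", "arguments": {
  "series": [
    [[0,0.1,0,0,0,0,1],[0,0.08,0,0,0,0,1],[0,0.08,0,0,0,0,1],[0,0.08,0,0,0,0,1],[0,0,0,0,0,0,1]]
  ]
}}

```text
time_s: 28.98
position: [0.5695, 0.0648, -0.0013]
tool_rot: [-0.163, 1.565, 0.16]
wrist_force: [-1.1, -3.0, 4.6]
opening: 0.049
```

Run:
```python
from h import *
s=capture("scene"); cv2.imwrite("pics/s13.png",s)
show(s,"scene",.006,a=.01,b=.12); print(state()["wrist_force"],state()["position"])
```

```text
scene 0.006 10:182/196/197 12:195/207/207 14:195/208/207 16:197/211/211 18:185/198/197 20:168/174/170 22:180/127/98 24:188/105/59 26:192/97/40 28:189/91/32 30:214/171/142 32:241/253/255 34:243/252/255 36:247/254/255 38:215/221/223 40:118/128/136 42:190/200/207 44:240/249/254 46:243/250/254 48:242/249/253 50:241/248/252 52:241/248/252 54:241/248/252 56:241/248/252 58:242/248/252 60:241/248/252 62:241/248/252 64:242/249/252 66:241/248/252 68:242/249/253 70:246/250/254 72:252/252/255 74:178/225/187 76:110/201/115 78:67/188/49 80:68/188/50 82:66/187/49 84:62/185/46 86:162/223/172 88:221/243/236 90:248/252/255 92:251/253/255 94:201/207/223 96:121/133/176 98:55/60/141 100:36/40/132 102:34/39/134 104:33/37/133 106:34/36/134 108:35/37/136 110:34/38/138 112:51/53/125 114:72/61/96 116:98/57/46 118:97/51/26
[ 0.24219412 -2.82504808  6.06555516] [ 0.56945516  0.06489635 -0.00130618]
```

Pointer 40.2, green centre 80.2: the slide is home and the fingers press it lightly. I'll push the gauge 3 mm back for margin, then release while it is still seated.

Emit:
{"name": "move_arm", "arguments": {
  "series": [
    [[0,0.05,0,0,0,0,1],[0,0.05,0,0,0,0,1],[0,0.05,0,0,0,0,1],[0,0,0,0,0,0,1]]
  ]
}}

```text
time_s: 29.52
position: [0.5693, 0.0685, -0.0012]
tool_rot: [-0.162, 1.564, 0.161]
wrist_force: [1.8, -5.2, 5.1]
opening: 0.0491
```

Run:
```python
from h import *
s=capture("scene"); cv2.imwrite("pics/s14.png",s)
show(s,"scene",.006,a=.03,b=.09); print(state()["wrist_force"],state()["position"])
```

```text
scene 0.006 30:244/253/255 32:236/245/248 34:196/210/222 36:122/131/139 38:112/117/121 40:231/238/244 42:243/250/254 44:242/249/253 46:241/248/252 48:241/248/251 50:241/248/251 52:240/247/251 54:239/247/251 56:240/248/251 58:242/249/252 60:241/248/251 62:241/248/252 64:242/249/252 66:244/249/254 68:240/248/252 70:208/237/221 72:122/205/127 74:81/191/72 76:63/185/46 78:65/186/50 80:59/185/41 82:121/206/111 84:247/249/255 86:248/252/255 88:238/245/248
[ 0.70757777 -4.0380396   6.70103878] [ 0.56933556  0.06859651 -0.00123191]
```

Emit:
{"name": "move_arm", "arguments": {
  "series": [
    [[0,0,0,0,0,0,0.4],[0,0,0,0,0,0,0.25],[0,0,0,0,0,0,0.1],[0,0,0,0,0,0,0],[0,0,0,0,0,0,0]]
  ]
}}

```text
time_s: 30.2
position: [0.5687, 0.069, -0.0015]
tool_rot: [-0.162, 1.565, 0.162]
wrist_force: [-0.2, -0.6, -0.3]
opening: 0.0858
```

Emit:
{"name": "move_arm", "arguments": {
  "series": [
    [[-0.3,0,0,0,0,0,0],[-1,0,0,0,0,0,0],[-1,0,0,0,0,0,0],[-1,0,0,0,0,0,0],[-1,0,0,0,0,0,0]]
  ]
}}

```text
time_s: 30.82
position: [0.5687, 0.069, 0.0857]
tool_rot: [-0.162, 1.564, 0.162]
wrist_force: [-0.4, 0.3, 0.3]
opening: 0.0853
```

Emit:
{"name": "move_arm", "arguments": {
  "series": [
    [[0,-1,0,0,0,0,0],[0,-1,0,0,0,0,0],[0,-1,0,0,0,0,0],[0,-1,0,0,0,0,0],[0,-1,0,0,0,0,0]]
  ]
}}

```text
time_s: 31.45
position: [0.5893, -0.0306, 0.0842]
tool_rot: [-0.161, 1.565, 0.162]
wrist_force: [-0.2, -0.7, 0.4]
opening: 0.0852
```

Emit:
{"name": "move_arm", "arguments": {
  "series": [
    [[0,-1,0,0,0,0,0],[0,-1,0,0,0,0,0],[0,-1,0,0,0,0,0],[0,-1,0,0,0,0,0],[0,0,0,0,0,0,0]]
  ]
}}

```text
time_s: 32.08
position: [0.6057, -0.1097, 0.0843]
tool_rot: [-0.16, 1.565, 0.159]
wrist_force: [1.1, 0.5, 0.5]
opening: 0.0857
```

Run:
```python
from h import *
s=capture("scene"); t=capture("top"); cv2.imwrite("pics/s15.png",s); cv2.imwrite("pics/t15.png",t)
show(s,"scene",.006,a=.01,b=.09); show(t,"top",0.,a=.01,b=.09)
# T-bar and handle: blob positions in jig axes
for cam,im,box in (("scene",s,(340,245,380,290)),("top",t,(240,195,310,265))):
    for b in blob(im,(4,150,120),(18,255,255),box)[:1]:
        q=cv2.minAreaRect(b); h=ray(cam,q[0],.055)[:2]-o; print(cam,"handle",q,h@e,h@n)
xs,v=profile(t,"top",.014,z=.031,a=-.04,b=.01); print("T+ ",[(round(x*1e3),c.tolist()) for x,c in zip(xs,v)])
xs,v=profile(t,"top",-.014,z=.031,a=-.04,b=.01); print("T- ",[(round(x*1e3),c.tolist()) for x,c in zip(xs,v)])
# bystanders: change between first and last top picture
a=cv2.imread("pics/top0.png"); d=cv2.absdiff(a,t).max(2)
for nm,(x0,y0,x1,y1) in dict(reel=(284,130,316,165),bottle=(240,135,268,168),meter=(495,198,545,276),tape=(88,310,138,360),driver=(350,150,432,180),bread=(92,174,138,252)).items(): print(nm,(d[y0:y1,x0:x1]>50).mean().round(3))
st=state(); print(st["wrist_force"],st["position"],st["opening"],st["time_s"])
```

```text
scene 0.006 10:178/195/197 12:202/217/217 14:206/223/224 16:172/173/166 18:172/134/109 20:192/105/58 22:191/98/43 24:198/115/63 26:211/154/115 28:235/231/225 30:245/254/255 32:237/245/248 34:195/209/220 36:133/144/153 38:127/135/141 40:231/240/245 42:243/250/254 44:243/249/253 46:242/248/252 48:241/248/252 50:241/248/252 52:241/248/252 54:241/248/252 56:242/249/252 58:243/249/252 60:242/249/252 62:243/249/252 64:243/249/252 66:245/249/255 68:236/247/250 70:201/235/216 72:115/203/119 74:81/192/73 76:67/188/50 78:69/189/52 80:62/187/45 82:123/207/114 84:246/249/255 86:247/251/255 88:249/253/254
top 0.0 10:194/211/212 12:199/213/212 14:200/204/200 16:199/179/167 18:201/145/116 20:208/123/77 22:214/133/91 24:224/181/167 26:235/226/226 28:243/247/250 30:245/251/253 32:237/245/250 34:219/232/241 36:204/221/232 38:232/243/248 40:243/250/253 42:247/252/254 44:248/253/254 46:248/253/254 48:248/253/254 50:248/252/254 52:248/252/254 54:248/252/254 56:248/252/254 58:247/252/254 60:248/252/254 62:248/252/254 64:248/253/254 66:247/253/254 68:237/250/250 70:192/241/213 72:129/227/136 74:91/217/83 7
[... 1007 characters left out ...]
8, [47, 104, 33]), (-36, [48, 105, 34]), (-34, [48, 105, 33]), (-32, [48, 105, 34]), (-30, [47, 105, 33]), (-28, [47, 105, 33]), (-26, [47, 105, 34]), (-24, [49, 105, 36]), (-22, [62, 112, 52]), (-20, [100, 139, 97]), (-18, [151, 177, 155]), (-16, [188, 207, 197]), (-14, [204, 220, 216]), (-12, [204, 219, 217]), (-10, [188, 206, 207]), (-8, [152, 179, 191]), (-6, [116, 172, 206]), (-4, [102, 185, 229]), (-2, [100, 194, 239]), (0, [91, 182, 230]), (2, [76, 153, 201]), (4, [78, 131, 169]), (6, [114, 149, 174]), (8, [175, 200, 213])]
reel 0.0
bottle 0.0
meter 0.109
tape 0.0
driver 0.947
bread 0.0
[0.54956841 0.03717743 0.3127907 ] [ 0.60553974 -0.10664381  0.08456241] 0.08526600634765888 32.175
```

The T-bar sits about 13.5 mm behind the terminal plane and the slide is home. The "driver" difference is probably the arm blocking the top view, so I'll confirm with the scene camera and then hand in.

Run:
```python
from h import *
a=cv2.imread("pics/scene0.png"); b=cv2.imread("pics/s15.png")
for im in (a,b):
    q=np.vstack(blob(im,(0,150,100),(6,255,255),(215,270,300,320))[:1]); print("driver handle",cv2.minAreaRect(q))
    q=max(blob(im,(20,150,120),(30,255,255),(150,190,215,255)),key=cv2.contourArea); print("meter",cv2.minAreaRect(q))
print(state()["wrist_force"],np.abs(state()["joint_vel"]).max())
job_done()
```

```text
driver handle ((241.30003356933594, 288.9000244140625), (29.96331024169922, 7.602630138397217), 26.56505012512207)
meter ((179.76438903808594, 221.358154296875), (25.238386154174805, 52.87309646606445), 33.34070587158203)
driver handle ((241.10003662109375, 288.8000183105469), (29.516096115112305, 7.602630138397217), 26.56505012512207)
meter ((179.96664428710938, 221.6373291015625), (25.2708740234375, 53.41945266723633), 34.215702056884766)
[0.54956841 0.03717743 0.3127907 ] 0.015580261591829911
the job is handed in; nothing more can be done
```

I laid the gauge along the jig with its T-bar behind the prongs and released it. I then gripped the orange handle and pulled to about 39 mm of slide, which is in the green zone, at about 7.5 N on the wrist. It was held there for over 2 s, and then eased home at under 20 mm/s. The job was handed in at about 32 s of the 58 s allowed.

**Last checks (camera):**
- The slide is home: pointer and green centre are 40 mm apart, as at rest.
- The T-bar is about 13.5 mm behind the terminal's centre plane.
- The gripper is open and clear of everything.
- The screwdriver and multimeter are where they were, as are the reel, bottle, tape and breadboard.

**What went wrong or disagreed:**
- **First grasp missed:** the fingertips really stood 2 to 3 cm higher than the reported height, so they shut just above the case. I allowed for this offset afterwards; the gauge had not moved.
- **Setting the gauge down:** the wrist reached about 15 N vertically. The height matched the bed, so I took this as bed contact; force on the terminal itself could not be measured.
- **Top view of the screwdriver:** it showed a large change, most likely because the arm blocked it. The scene camera showed the screwdriver unmoved.
- **Handle sideways position:** the two cameras disagreed at the end, +15 mm in the scene view and -3 mm in the top view. I put the scene figure down to its colour mask also taking in the bar's front face.

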